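# Register a board in a dowelling jig and clamp it

### The job

With the clamp lever still open, push the loose pale board on the dowelling jig fully home, its long edge flush along the dark fence at the back and its left end tight against the aluminium drill block, so that the dowel holes will come out in the right place. Then swing the red-gripped cam lever all the way round to the right to its stop, so that it clamps the board there. Leave the other things on the bench where they are.

Things in the scene. Friction and masses are not known exactly. Their poses are not given: they have to be found in the camera images.
- jig: Dowelling jig fixed to the bench: grey-faced plywood base 235 x 355 x 15 mm. Origin: on the bench, straight below the inner corner where the faces of fence and drill block meet. +x points through the fence (roughly away from the robot), +y through the block (roughly left), z up. In this frame the base's upper surface is z 0.015, covering x -0.200 to 0.035, y -0.305 to 0.050
- fence (a point): Middle of the top of the dark wooden fence along the far edge of the base. In the jig frame the fence covers x 0 to 0.030, y -0.300 to 0.045, up to z 0.039; its face (a stop) is the plane x = 0
- block (a point): Middle of the top of the aluminium drill block at the base's left end, the end stop. In the jig frame it covers x -0.100 to 0, y 0 to 0.045, up to z 0.051; its face is the plane y = 0. A board that is home has its centre at jig-frame x -0.045, y -0.070
- board: The workpiece: loose pale board 90 mm (its x) by 140 mm (its y) by 18 mm thick, 0.15 kg, pencilled triangle on its upper face, lying flat on the jig's base, off the fence and to the right of its place. Origin: centre of its underside; z up. Its +x long edge goes to the fence, its +y end to the block
- board_corner (a point): point on the board's vertical corner edge (mid thickness) that belongs in the inner corner of fence and block: board frame (0.045, 0.070, 0.009)
- board_tail (a point): point at the other end of the board's fence edge, mid thickness: board frame (0.045, -0.070, 0.009)
- clamp_lever (a joint): Angle of the cam lever about its vertical pivot, rad. 0 = fully open, the grip points to the robot and a little left (150 degrees from jig +x); grows counter-clockwise seen from above, the grip swinging to the right; 1.92 = end stop, clamped, grip pointing right along the board's near edge (260 degrees). Stiff (2 N at the grip, some 10 N over the last 0.2 rad); stays where it is left
- lever_pivot (a point): Pivot of the wooden cam at the base's front left, 0.029 over the bench; jig frame (-0.1257, -0.032, 0.029). The cam is 20 mm thick (z 0.016 to 0.036). With the lever below 0.4 rad it leaves 17 mm to the near edge of a board on the fence; it tightens on that edge in the last 0.3 rad
- lever_grip (a point): middle of the lever's red grip, on its centre line, 75 mm from the pivot, 0.029 over the bench. The grip is a round bar of 16 mm diameter from 55 to 111 mm from the pivot
- bored_0: Bystander: the lower of two finished boards stacked flat to the left of the jig, pale wood, 140 x 90 x 18 mm, two dowel holes in one end. Origin: centre of its underside
- bored_1: Bystander: the upper of the two finished boards, same size, lying on the lower one. Origin: centre of its underside
- sanding_block: Bystander: brown cork sanding block, 60 x 100 x 28 mm, to the right of the jig. Origin: centre of its underside
- masking_tape: Bystander: roll of cream masking tape lying flat, 105 mm across, 24 mm high, in front of the jig to the right. Origin: centre of its underside
- try_square: Bystander: try square with brown wooden stock and steel blade lying flat, 196 x 105 x 17 mm, left of the jig. Origin: centre of its underside
Mind the look-alikes: they are no part of the job. What is shaped like the board but purple is not meant.

How it is judged:
By the outcome, as a careful person would: the job done as asked, in the order asked, and still so for the second after the job is handed in, with the robot touching nothing.
It also fails if it takes over 64 s, if anything falls off the work surface, if the arm or the gripper's body presses on something with over 40 N, if the wrist force passes 120 N, or if a joint passes its speed limit or range.

### The arm

A 6-joint arm with a two-finger parallel gripper is mounted at the origin on a cart in front of the work surface, level with it; the furniture and walls round the work are solid. World frame = base frame: x ahead of the robot, y to its left, z up, the work surface at z = 0. Lengths are in m, angles in rad, forces in N, time in s.
With the tool pointing down it reaches from about 0.375 to 0.9 m from the base axis. Payload 3.1 kg.
Tool frame: the origin (TCP) lies on the centre line of the jaws, within the pads' length; the fingertips stand 14 mm ahead of it and the grasp point (between the pads) lies 5 mm behind it; y points along the fingers, z is the direction in which the jaws open and shut, and the axes are right-handed (so a half turn about y gives the same grasp; the last joint's range is limited). The gripper opens to 87 mm and grips with 3 to 60 N. Pads are 19 mm wide; open, the fingers measure 117 mm over their backs; the gripper's body (75 mm by 190 mm) begins 51 mm behind the grasp point.
Start: joints at [1.109, 0.527, 1.433, -0, 1.181, -0.178], TCP at [0.175, 0.6, 0.237] pointing down, gripper open.
Joint ranges: [-3.08, 3.08], [-0.75, 2.2], [0.22, 2.44], [-1.43, 4.57], [0, 2.65], [-2.85, 2.85]. Speed limits (rad/s): [2.79, 2.79, 3.14, 3.14, 3.14, 3.14].

### API

Orientations are given as a unit quaternion [x, y, z, w].
In Python, from rig import robot, vision gives the robot as it stands.
- The arm moves only by the shell command python3 -m crank 'ROWS' [FORCE]. ROWS is JSON, a list of rows, each a list of 7 numbers: the shift along the tool's x, y, z as a fraction of full scale, then the turn, a rotation vector about the tool's x, y, z as a fraction of full scale, then the gripper command: -1 is shut, 1 is fully open, values between are in proportion. In form: [[x, y, z, wx, wy, wz, grip], ...]. A call has 1 to 10 rows; each row is the pose to reach, as a shift and turn from the pose commanded when the call began, along the tool's axes at that moment, turning the shorter way round; what a row does not reach only later rows make up. Full scale, the value 1, is 50 cm for a shift and pi rad for a turn. A row lasts 1/8 s, in which the tool goes at most 62.5 mm and 10.7 degrees, less where a joint would pass 70% of its speed; a pose out of reach is approached as far as the arm can. A call with a number of a shift or a turn outside -1 to 1 is refused whole. A call with a gripper value outside its range is refused whole. The fingers move at their own pace and stop on an object; FORCE is the grip in N (left out, the last holds). Time passes only in rows, so rows that repeat a pose let the fingers close. It gives the time, the measured TCP pose, the force and the opening at its end, in the units of the state.
- robot.get_obs(): the state, without advancing time (a new reading comes with each control period).
- vision.camera(name): name is "side" or "top"; returns the picture (400x640x3 uint8, blue, green, red); there is no depth.
- vision.camera_info(name): a dict with "vfov" (degrees; the focal length in pixels is half the picture's height over the tangent of half this angle, whatever the lens; pixels are square), "cx", "cy" (the principal point, pixels), "world_from_camera" (4x4, takes a point from camera to world coordinates). Camera axes: x right, y up, looking along -z (the intrinsics and any distortion apply to the point x, -y, -z); pixel columns grow to the right and rows downward; lengths in m; the calibration is good to about 2 mm. A picture is of the moment at which its call begins. camera_info takes no time and is no camera call.
- robot.hand_in(): hands the job in, once; it reports no verdict.
The state is a dict: "time": time; "q": joint angles; "joint_velocities": joint speeds; "joint_torque": joint torques, N m; "position": TCP position; "tool_rot": TCP orientation; "ft_force": force on the tool from outside, world axes, zero at the start; "moment": the same for the moment, N m; "grip_width": finger opening in m.
Only numpy, scipy, OpenCV 4.12 (cv2) and the standard library are available. Lean on these libraries where they do the work, as an engineer would, in place of code of your own. Each camera call takes 0.05 s, during which the arm holds its last target.

## Working session

There is one attempt and no reset: what is moved stays moved. The work goes in short steps, Python scripts to look and compute and a shell command to move; the robot and the scene stay as the last step left them, time stands still between calls to the robot, and variables do not carry over. Pictures are saved under pics/ and viewed, and the job is handed in when it is done.

```bash
ls; mkdir -p pics
python3 - <<'E'
from rig import robot, vision
import cv2
for n in("top","side"):
    cv2.imwrite(f"pics/{n}0.png",vision.camera(n)); print(n,vision.camera_info(n))
print(robot.get_obs())
E
```

```text
pics
top {'vfov': 47.24199097909475, 'cx': 320.17006527889674, 'cy': 199.47121687213948, 'world_from_camera': array([[-2.43576703e-03,  9.90195280e-01, -1.39668806e-01,
         3.52614224e-01],
       [-9.99891635e-01, -3.83850939e-04,  1.47163547e-02,
         3.11923183e-02],
       [ 1.45184529e-02,  1.39689516e-01,  9.90088912e-01,
         1.64017521e+00],
       [ 0.00000000e+00,  0.00000000e+00,  0.00000000e+00,
         1.00000000e+00]])}
side {'vfov': 54.63894279030439, 'cx': 323.9497685645287, 'cy': 204.0423175130167, 'world_from_camera': array([[-0.998032  , -0.03961868,  0.04860536,  0.60969896],
       [ 0.06238437, -0.54884308,  0.83359431,  1.08007152],
       [-0.00634919,  0.83498601,  0.55023454,  0.75488834],
       [ 0.        ,  0.        ,  0.        ,  1.        ]])}
{'time': 0.1, 'q': array([ 1.10847557e+00,  5.28390838e-01,  1.43378824e+00, -2.18419327e-05,
        1.18139726e+00, -1.78488371e-01]), 'joint_velocities': array([-0.00066871, -0.00064816, -0.00255865, -0.00050052,  0.00152736,
        0.00022765]), 'joint_torque': array([-3.51681847e-04, -4.40985453e+01, -1.77148962e+01,  6.34675403e-02,
        5.34611510e-02, -4.59797934e-05]), 'position': array([0.17470292, 0.59941891, 0.23565415]), 'tool_rot': array([ 0.70066605, -0.10022455,  0.09979633, -0.69933026]), 'ft_force': array([-0.0844512 ,  0.15897304,  0.28193242]), 'moment': array([-0.00514895, -0.00769028,  0.01894418]), 'grip_width': 0.0867642800341957}
```

View pics/top0.png

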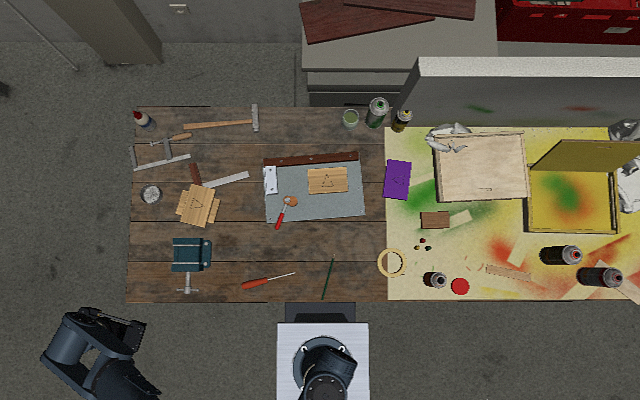

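View pics/side0.png

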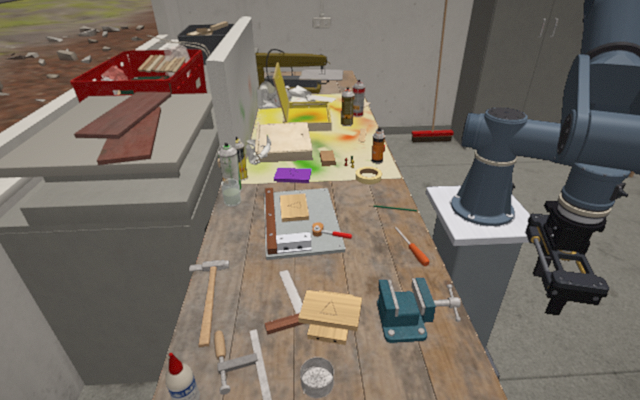

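Run:
```python
import cv2
a=cv2.imread('pics/top0.png')[80:270,180:440]
cv2.imwrite('pics/crop0.png',cv2.resize(a,None,fx=3,fy=3,interpolation=2))
```

```text
(no output)
```

View pics/crop0.png

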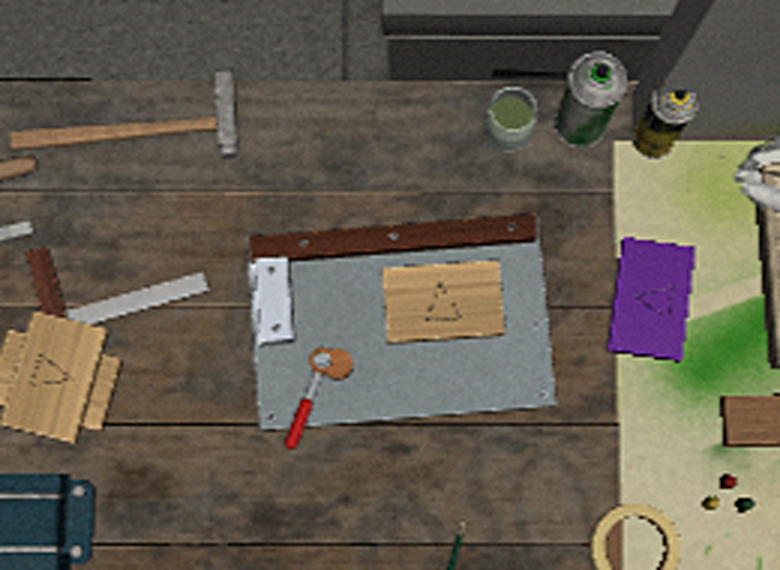

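Candidates for the board are the pale board on the jig (327,180), the stacked boards (198,205) and the purple one (397,180). Only the first is pale, single and lying on the jig base, so it is the one meant. The crop confirms it, showing the pencilled triangle. The lever grip is at about (280,217) and the block at (270,180).

```bash
cat > h.py <<'E'
import numpy as np, cv2
from rig import robot, vision
def ray(n,u,v,z):
    i=vision.camera_info(n); f=200/np.tan(np.radians(i['vfov']/2)); T=i['world_from_camera']
    d=T[:3,:3]@np.array([(u-i['cx'])/f,-(v-i['cy'])/f,-1]); o=T[:3,3]
    return o+d*(z-o[2])/d[2]
def proj(n,p):
    i=vision.camera_info(n); f=200/np.tan(np.radians(i['vfov']/2)); T=i['world_from_camera']
    c=T[:3,:3].T@(np.array(p)-T[:3,3]); return np.array([i['cx']+f*c[0]/-c[2], i['cy']-f*c[1]/-c[2]])
def blobs(m,roi):
    x0,y0,x1,y1=roi; k=np.zeros_like(m); k[y0:y1,x0:x1]=m[y0:y1,x0:x1]
    k=cv2.morphologyEx(k,cv2.MORPH_OPEN,np.ones((2,2),np.uint8))
    c=max(cv2.findContours(k,cv2.RETR_EXTERNAL,cv2.CHAIN_APPROX_NONE)[0],key=cv2.contourArea)
    return c
def rect(n,c,z):
    P=np.array([ray(n,u,v,z)[:2] for u,v in c[:,0,:].astype(float)])
    r=cv2.minAreaRect((P*1000).astype(np.float32)); return r, cv2.boxPoints(r)
E
python3 - <<'E'
from h import *
im=cv2.imread('pics/top0.png'); hsv=cv2.cvtColor(im,cv2.COLOR_BGR2HSV)
for p in [(320,190),(290,160),(327,175),(282,215),(270,180),(340,210),(292,201),(300,236)]: print(p,hsv[p[1],p[0]])
R=(255,145,372,230)
def m(lo,hi): return cv2.inRange(hsv,np.array(lo),np.array(hi))
M={'board':(m((8,60,150),(28,180,255)),0.033,(300,160,355,200)),
 'base':(m((60,0,100),(130,60,200)),0.015,R),
 'fence':(m((0,80,20),(12,200,110)),0.039,R),
 'block':(m((0,0,195),(180,40,255)),0.051,R),
 'grip':(m((0,170,100),(8,255,255))|m((172,170,100),(180,255,255)),0.032,R)}
for k,(mm,z,r) in M.items():
    c=blobs(mm,r); q,b=rect('top',c,z); print(k,cv2.contourArea(c),np.round(q[0],1),np.round(q[1],1),round(q[2],2),np.round(b,1).tolist(), cv2.minAreaRect(c)[0])
E
```

```text
(320, 190) [ 17 111 159]
(290, 160) [ 10 184  72]
(327, 175) [ 16  98 117]
(282, 215) [  0 214 180]
(270, 180) [110  15 199]
(340, 210) [ 90  21 136]
(292, 201) [ 13 155 146]
(300, 236) [14 88 93]
board 880.5 [647.  -22.7] [ 88.3 138.3] 3.85 [[598.2999877929688, 43.29999923706055], [607.5999755859375, -94.69999694824219], [695.7000122070312, -88.80000305175781], [686.4000244140625, 49.20000076293945]] (328.48455810546875, 180.76771545410156)
base 4791.0 [608.2  27.7] [199.  352.6] 4.72 [[494.5, 195.1999969482422], [523.5999755859375, -156.1999969482422], [721.9000244140625, -139.8000030517578], [692.9000244140625, 211.60000610351562]] (314.2034912109375, 192.44139099121094)
fence 657.0 [722.7  37.2] [ 30.2 342.3] 4.74 [[693.5, 206.5], [721.7999877929688, -134.60000610351562], [751.7999877929688, -132.10000610351562], [723.5, 209.0]] (311.58905029296875, 159.61288452148438)
block 226.0 [645.5 180.8] [97.  36.4] 4.95 [[595.5999755859375, 194.8000030517578], [598.7000122070312, 158.5], [695.4000244140625, 166.89999389648438], [692.2999877929688, 203.10000610351562]] (270.98236083984375, 180.2705841064453)
grip 42.0 [499.2 148.4] [13.1 60.1] 68.79 [[468.79998779296875, 153.10000610351562], [524.9000244140625, 131.39999389648438], [529.5999755859375, 143.60000610351562], [473.6000061035156, 165.39999389648438]] (280.1723937988281, 222.0689697265625)
```

```bash
cat >> h.py <<'E'
from scipy.spatial.transform import Rotation as R
O=np.array([.6972,.1630]); yaw=np.radians(4.74)
J=np.array([[np.cos(yaw),-np.sin(yaw)],[np.sin(yaw),np.cos(yaw)]])
def jw(x,y): return O+J@np.array([x,y])
def wj(p): return J.T@(np.array(p)[:2]-O)
def rows(targets, jaw=yaw+np.pi/2):
    """targets: (world x,y,z) list; jaw: world heading of tool z (mod pi)"""
    o=robot.get_obs(); C=R.from_quat(o['tool_rot']); 
    best=None
    for a in (jaw,jaw+np.pi):
        z=np.array([np.cos(a),np.sin(a),0]); y=np.array([0,0,-1.]); x=np.cross(y,z)
        D=R.from_matrix(np.c_[x,y,z]); rv=(C.inv()*D).as_rotvec()
        if best is None or np.linalg.norm(rv)<np.linalg.norm(best): best=rv
    print('pos',o['position'].round(4),'jig',wj(o['position']).round(4),'F',o['ft_force'].round(1),'t',o['time'],'grip',round(o['grip_width'],3))
    for t in targets:
        s=C.inv().apply(np.array(t)-o['position'])/0.5
        print((s).round(4).tolist(), (best/np.pi).round(4).tolist())
E
python3 - <<'E'
from h import *
o=robot.get_obs(); print(R.from_quat(o['tool_rot']).as_matrix().round(3))
s=jw(-.15,-.181); print(s)
rows([(*s,.2),(*s,.034)])
print(ray('top',211,250,.08), jw(-.1257,-.032))
E
```

```text
[[ 0.96  -0.001  0.28 ]
 [-0.28  -0.002  0.96 ]
 [-0.    -1.    -0.002]]
[ 0.56266981 -0.02977611]
pos [0.1747 0.5994 0.2357] jig [-0.4846  0.4781] F [-0.1  0.2  0.3] t 0.1 grip 0.087
[1.0973, 0.0729, -0.9906] [0.0006, -0.1167, -0.0002]
[1.0974, 0.4049, -0.99] [0.0006, -0.1167, -0.0002]
[0.40031048 0.37758073 0.08      ] [0.5745742  0.12072231]
```

```bash
python3 -m crank '[[0.6,0.04,-0.54,0,-0.1167,0,0.4],[0.6,0.04,-0.54,0,-0.1167,0,0.4],[0.6,0.04,-0.54,0,-0.1167,0,0.4],[0.6,0.04,-0.54,0,-0.1167,0,0.4],[0.6,0.04,-0.54,0,-0.1167,0,0.4],[0.6,0.04,-0.54,0,-0.1167,0,0.4],[0.6,0.04,-0.54,0,-0.1167,0,0.4],[0.6,0.04,-0.54,0,-0.1167,0,0.4],[0.6,0.04,-0.54,0,-0.1167,0,0.4],[0.6,0.04,-0.54,0,-0.1167,0,0.4]]'
python3 - <<'E'
from h import *
s=jw(-.15,-.181)
rows([(*s,.12),(*s,.034)])
E
```

```text
time: 1.35
position: [0.3866, 0.2577, 0.2165]
tool_rot: [-0.706, -0.03, 0.03, 0.707]
ft_force: [0.3, 0.4, -0.0]
grip_width: 0.061
pos [0.3866 0.2577 0.2165] jig [-0.3018  0.1201] F [ 0.3  0.4 -0. ] t 1.35 grip 0.061
[0.3024, 0.1928, -0.6027] [-0.0001, 0.0006, -0.0001]
[0.3025, 0.3648, -0.6028] [-0.0001, 0.0006, -0.0001]
```

```bash
python3 -m crank '[[0.3025,0.19,-0.603,0,0,0,0.4],[0.3025,0.19,-0.603,0,0,0,0.4],[0.3025,0.19,-0.603,0,0,0,0.4],[0.3025,0.19,-0.603,0,0,0,0.4],[0.3025,0.19,-0.603,0,0,0,0.4],[0.3025,0.19,-0.603,0,0,0,0.4],[0.3025,0.19,-0.603,0,0,0,0.4],[0.3025,0.19,-0.603,0,0,0,0.4]]'
python3 - <<'E'
from h import *
s=jw(-.15,-.181)
rows([(*s,.06),(*s,.035)])
cv2.imwrite('pics/top1.png',cv2.resize(vision.camera('top')[80:270,180:440],None,fx=3,fy=3)); cv2.imwrite('pics/side1.png',cv2.resize(vision.camera('side')[150:310,200:420],None,fx=3,fy=3))
E
```

```text
time: 2.35
position: [0.5622, -0.0296, 0.1214]
tool_rot: [-0.706, -0.029, 0.03, 0.707]
ft_force: [0.0, 0.0, -0.4]
grip_width: 0.0609
pos [ 0.5622 -0.0296  0.1214] jig [-0.1505 -0.1808] F [ 0.   0.  -0.4] t 2.35 grip 0.061
[0.0011, 0.1228, -0.0005] [-0.0003, 0.0005, -0.0005]
[0.0012, 0.1727, -0.0006] [-0.0003, 0.0005, -0.0005]
```

View pics/side1.png

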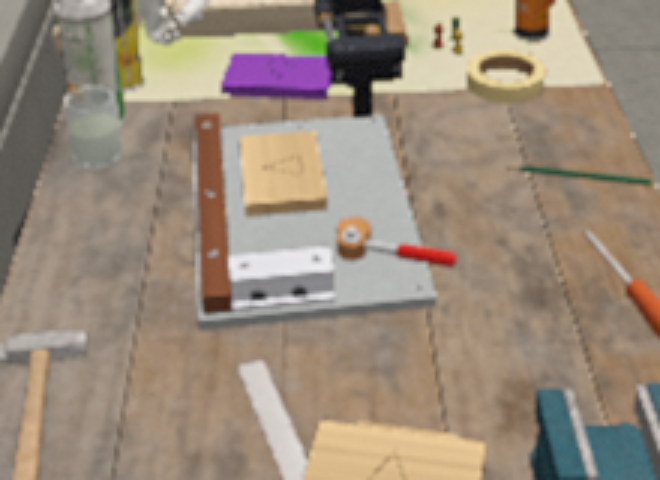

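```bash
python3 -m crank '[[0,0.1,0,0,0,0,0.4],[0,0.16,0,0,0,0,0.4],[0,0.17,0,0,0,0,0.4],[0.03,0.17,0,0,0,0,0.4],[0.05,0.17,0,0,0,0,0.4],[0.06,0.17,0,0,0,0,0.4],[0.07,0.17,0,0,0,0,0.4],[0.08,0.17,0,0,0,0,0.4],[0.086,0.17,0,0,0,0,0.4],[0.092,0.17,0,0,0,0,0.4]]'
python3 -m crank '[[0.003,0,0,0,0,0,0.4],[0.006,0,0,0,0,0,0.4],[0.006,0,0,0,0,0,0.4]]'
```

```text
time: 3.7
position: [0.6085, -0.0273, 0.0365]
tool_rot: [-0.706, -0.029, 0.03, 0.707]
ft_force: [-3.6, 0.1, 1.8]
grip_width: 0.0612
time: 4.08
position: [0.6124, -0.0271, 0.0365]
tool_rot: [0.707, 0.03, -0.029, -0.706]
ft_force: [-1.9, -0.5, 0.2]
grip_width: 0.061
```

```bash
python3 -m crank '[[0.002,0,0,0,0,0,0.4],[0.004,0,0,0,0,0,0.4],[0.004,0,0,0,0,0,0.4]]'
python3 -c "
from h import *
rows([])"
python3 -m crank '[[0.002,0,0,0,0,0,0.4],[0.004,0,0,0,0,0,0.4],[0.004,0,0,0,0,0,0.4]]'
python3 -c "
from h import *
rows([])"
```

```text
time: 4.45
position: [0.6144, -0.027, 0.0365]
tool_rot: [0.707, 0.03, -0.029, -0.706]
ft_force: [-0.6, -1.4, -0.2]
grip_width: 0.061
pos [ 0.6144 -0.027   0.0365] jig [-0.0982 -0.1825] F [-0.6 -1.4 -0.2] t 4.45 grip 0.061
time: 4.82
position: [0.615, -0.0268, 0.0365]
tool_rot: [-0.706, -0.029, 0.03, 0.707]
ft_force: [-3.6, -1.8, 1.7]
grip_width: 0.0603
pos [ 0.615  -0.0268  0.0365] jig [-0.0976 -0.1824] F [-3.6 -1.8  1.7] t 4.825 grip 0.06
```

```bash
python3 -m crank '[[0.003,0,0,0,0,0,0.4],[0.003,0,0,0,0,0,0.4]]'
python3 -c "
from h import *
rows([])
cv2.imwrite('pics/side2.png',cv2.resize(vision.camera('side')[170:270,240:360],None,fx=5,fy=5,interpolation=2))"
```

```text
time: 5.08
position: [0.6151, -0.0268, 0.0365]
tool_rot: [-0.706, -0.028, 0.031, 0.707]
ft_force: [-6.7, -2.5, 4.5]
grip_width: 0.0616
pos [ 0.6151 -0.0268  0.0365] jig [-0.0975 -0.1824] F [-6.7 -2.5  4.5] t 5.075 grip 0.062
```

View pics/side2.png

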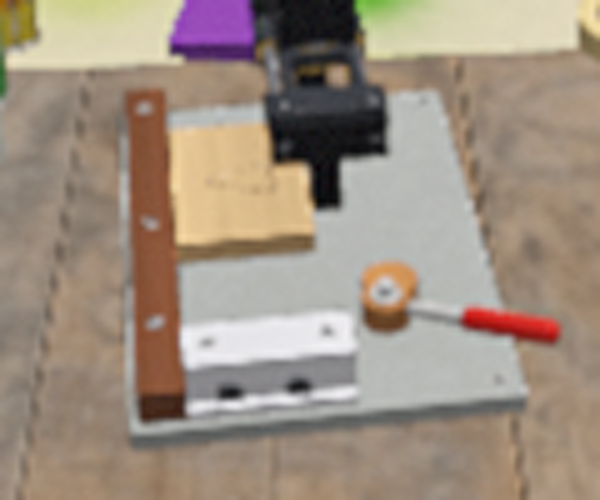

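```bash
python3 -m crank '[[-0.04,0,0,0,0,0,0.4],[-0.05,-0.06,0,0,0,0,-1],[-0.05,-0.14,0,0,0,0,-1],[0,-0.14,-0.1,0,0,0,-1],[0.098,-0.14,-0.205,0,0,0,-1],[0.098,-0.14,-0.205,0,0,0,-1],[0.098,-0.14,-0.205,0,0,0,-1],[0.098,-0.14,-0.205,0,0,0,-1]]'
python3 -c "
from h import *
cv2.imwrite('pics/top3.png',vision.camera('top'));cv2.imwrite('pics/side3.png',vision.camera('side'));
rows([(*jw(-.045,-.285),.036)])
im=cv2.imread('pics/top3.png')
cv2.imwrite('pics/crop3.png',cv2.resize(im[130:230,240:400],None,fx=4,fy=4,interpolation=2))"
```

```text
time: 6.12
position: [0.6735, -0.1233, 0.106]
tool_rot: [-0.706, -0.029, 0.03, 0.707]
ft_force: [-0.1, 0.1, -0.3]
grip_width: 0.0027
pos [ 0.6737 -0.1233  0.1063] jig [-0.0471 -0.2833] F [-0.6  0.8  0.2] t 6.225 grip 0.001
[0.0044, 0.1407, -0.0034] [-0.0003, 0.0004, -0.0004]
```

View pics/crop3.png

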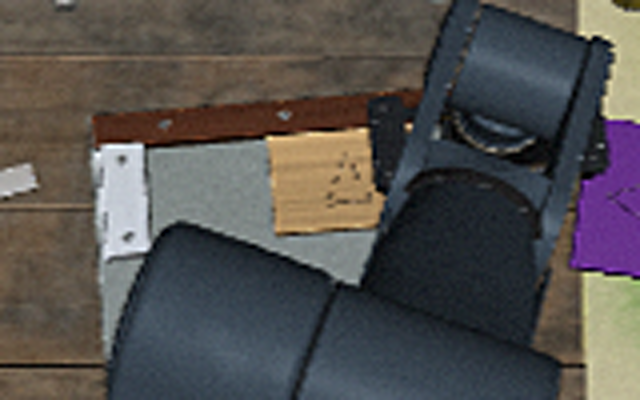

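View pics/side3.png

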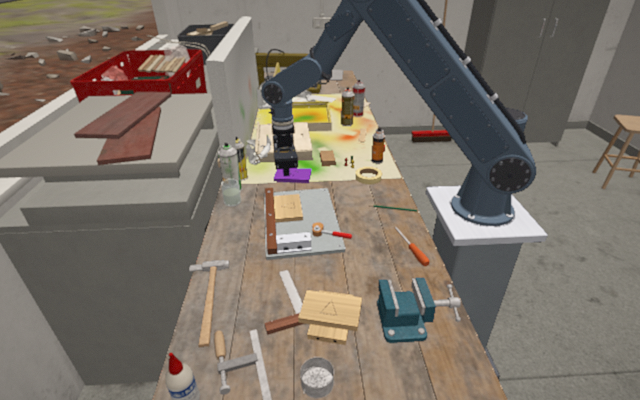

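```bash
python3 -m crank '[[0.002,0.08,-0.004,0,0,0,-1],[0.002,0.14,-0.004,0,0,0,-1],[0.002,0.14,-0.004,0,0,0,-1],[0.002,0.14,0.02,0,0,0,-1],[0.002,0.14,0.04,0,0,0,-1],[0.002,0.14,0.06,0,0,0,-1],[0.002,0.14,0.08,0,0,0,-1],[0.002,0.14,0.1,0,0,0,-1],[0.002,0.14,0.12,0,0,0,-1],[0.002,0.14,0.14,0,0,0,-1]]'
python3 -c "
from h import *
rows([(*jw(-.045,-.155),.036)])
cv2.imwrite('pics/side4.png',cv2.resize(vision.camera('side')[170:270,240:360],None,fx=5,fy=5,interpolation=2))"
```

```text
time: 7.48
position: [0.6708, -0.0563, 0.038]
tool_rot: [0.708, 0.03, -0.029, -0.705]
ft_force: [-0.8, -6.2, 4.3]
grip_width: 0.0007
pos [ 0.6708 -0.0563  0.038 ] jig [-0.0445 -0.2164] F [-0.8 -6.2  4.3] t 7.475 grip 0.001
[-0.001, 0.0036, 0.1228] [0.0011, 0.0002, 0.0007]
```

View pics/side4.png

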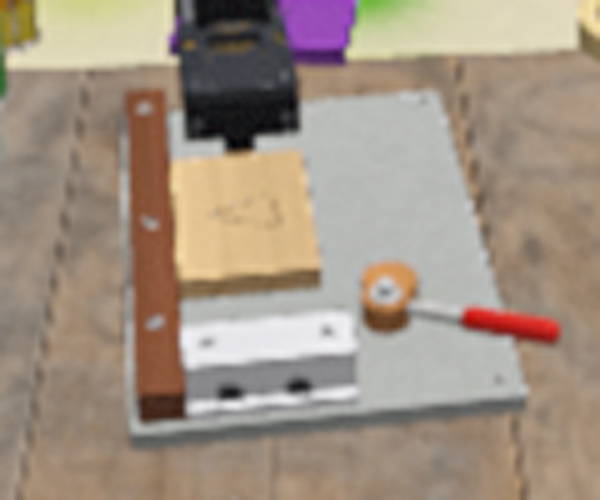

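```bash
python3 -m crank '[[0,0,0.02,0,0,0,-1],[0,0,0.04,0,0,0,-1],[0,0,0.06,0,0,0,-1],[0,0,0.075,0,0,0,-1],[0,0,0.09,0,0,0,-1],[0,0,0.1,0,0,0,-1],[0,0,0.108,0,0,0,-1]]'
python3 -c "
from h import *
rows([(*jw(-.045,-.155),.036)])
cv2.imwrite('pics/side5.png',cv2.resize(vision.camera('side')[170:270,240:360],None,fx=5,fy=5,interpolation=2))"
```

```text
time: 8.4
position: [0.6652, -0.0007, 0.0363]
tool_rot: [-0.706, -0.029, 0.029, 0.707]
ft_force: [0.3, -2.1, 2.0]
grip_width: 0.0006
pos [ 0.6652 -0.0007  0.0363] jig [-0.0454 -0.1604] F [ 0.3 -2.1  2. ] t 8.4 grip 0.001
[0.0008, 0.0007, 0.0109] [-0.0, 0.0001, -0.0001]
```

View pics/side5.png

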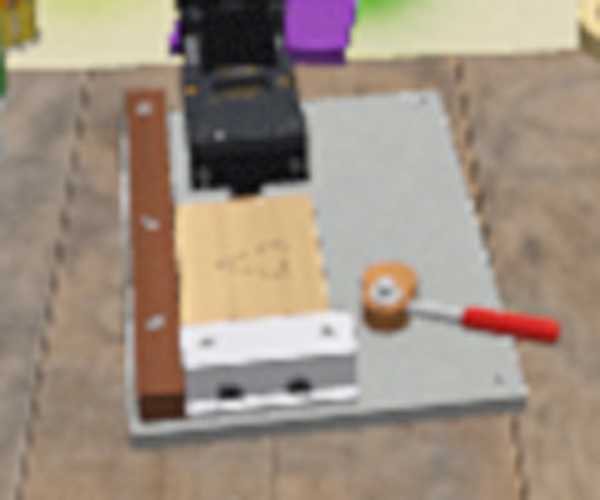

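```bash
python3 -m crank '[[0,0,0.003,0,0,0,-1],[0,0,0.006,0,0,0,-1],[0,0,0.01,0,0,0,-1],[0,0,0.01,0,0,0,-1]]'
python3 -c "
from h import *
rows([])"
python3 -m crank '[[0,0,0.003,0,0,0,-1],[0,0,0.005,0,0,0,-1],[0,0,0.005,0,0,0,-1]]'
python3 -c "
from h import *
rows([])"
```

```text
time: 8.95
position: [0.6647, 0.0043, 0.0363]
tool_rot: [-0.706, -0.029, 0.029, 0.707]
ft_force: [0.5, -0.5, -1.2]
grip_width: 0.0005
pos [0.6647 0.0043 0.0363] jig [-0.0455 -0.1555] F [ 0.5 -0.5 -1.2] t 8.95 grip 0.001
time: 9.32
position: [0.6646, 0.0067, 0.0365]
tool_rot: [-0.706, -0.029, 0.029, 0.707]
ft_force: [-0.4, -0.2, -0.6]
grip_width: 0.0005
pos [0.6646 0.0067 0.0365] jig [-0.0454 -0.1531] F [-0.4 -0.2 -0.6] t 9.325 grip 0.001
```

```bash
python3 -m crank '[[0,0,0.003,0,0,0,-1],[0,0,0.005,0,0,0,-1],[0,0,0.005,0,0,0,-1]]'
python3 -c "
from h import *
rows([])"
python3 -m crank '[[0,0,0.003,0,0,0,-1],[0,0,0.005,0,0,0,-1],[0,0,0.005,0,0,0,-1]]'
python3 -c "
from h import *
rows([])
cv2.imwrite('pics/side6.png',cv2.resize(vision.camera('side')[170:270,240:360],None,fx=5,fy=5,interpolation=2))"
```

```text
time: 9.7
position: [0.6645, 0.0091, 0.0366]
tool_rot: [-0.706, -0.029, 0.029, 0.707]
ft_force: [0.3, 0.8, -0.1]
grip_width: 0.0005
pos [0.6645 0.0091 0.0366] jig [-0.0453 -0.1507] F [ 0.3  0.8 -0.1] t 9.7 grip 0.001
time: 10.07
position: [0.6644, 0.0115, 0.0366]
tool_rot: [-0.706, -0.029, 0.029, 0.707]
ft_force: [0.1, -1.7, -0.7]
grip_width: 0.0004
pos [0.6644 0.0115 0.0366] jig [-0.0452 -0.1483] F [ 0.1 -1.7 -0.7] t 10.075 grip 0.0
```

View pics/side6.png

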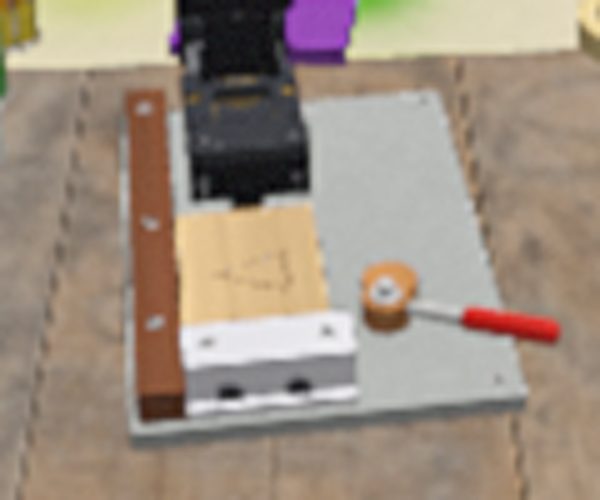

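```bash
python3 -m crank '[[0,0,0.003,0,0,0,-1],[0,0,0.005,0,0,0,-1],[0,0,0.005,0,0,0,-1]]'
python3 -c "
from h import *
rows([])"
python3 -m crank '[[0,0,0.002,0,0,0,-1],[0,0,0.004,0,0,0,-1],[0,0,0.004,0,0,0,-1]]'
python3 -c "
from h import *
rows([])
cv2.imwrite('pics/side7.png',cv2.resize(vision.camera('side')[170:270,240:360],None,fx=5,fy=5,interpolation=2))"
```

```text
time: 10.5
position: [0.6642, 0.014, 0.0366]
tool_rot: [-0.706, -0.029, 0.029, 0.707]
ft_force: [-0.2, 0.3, 0.6]
grip_width: 0.0004
pos [0.6642 0.014  0.0366] jig [-0.0452 -0.1458] F [-0.2  0.3  0.6] t 10.5 grip 0.0
time: 10.88
position: [0.6642, 0.0145, 0.0366]
tool_rot: [0.707, 0.03, -0.029, -0.706]
ft_force: [-0.7, -5.5, -0.7]
grip_width: 0.0005
pos [0.6642 0.0145 0.0366] jig [-0.0451 -0.1453] F [-0.7 -5.5 -0.7] t 10.875 grip 0.001
```

View pics/side7.png

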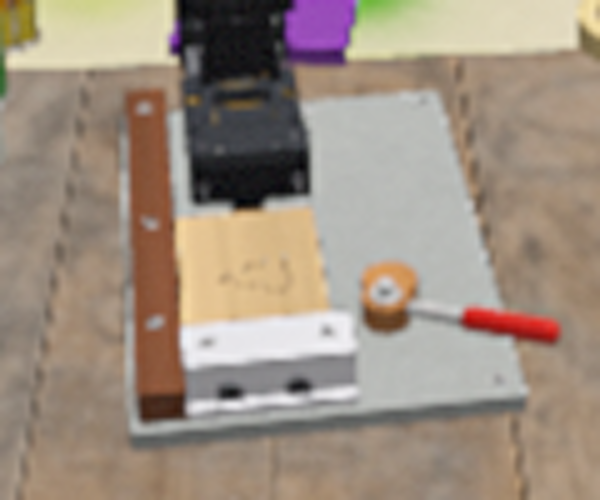

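```bash
python3 -m crank '[[0,0,0.004,0,0,0,-1],[0,0,0.004,0,0,0,-1],[0,0,0.004,0,0,0,-1],[0,0,-0.04,0,0,0,-1],[0,-0.06,-0.04,0,0,0,-1],[0,-0.1,-0.04,0,0,0,-1],[-0.1,-0.1,0.04,0,0,0,-1],[-0.18,-0.1,0.08,0,0,0,-1],[-0.18,-0.1,0.08,0,0,0,-1],[-0.18,-0.1,0.08,0,0,0,-1]]'
python3 -c "
from h import *
rows([(*jw(-.125,-.105),.036)])
cv2.imwrite('pics/side8.png',cv2.resize(vision.camera('side')[170:270,240:360],None,fx=5,fy=5,interpolation=2))"
```

```text
time: 12.18
position: [0.5724, 0.0483, 0.0873]
tool_rot: [0.707, 0.03, -0.028, -0.706]
ft_force: [0.0, -0.0, -0.6]
grip_width: 0.0002
pos [0.5724 0.0483 0.0873] jig [-0.1339 -0.104 ] F [ 0.  -0.  -0.6] t 12.175 grip 0.0
[0.0175, 0.1027, -0.0019] [0.0001, 0.0001, 0.0009]
```

View pics/side8.png

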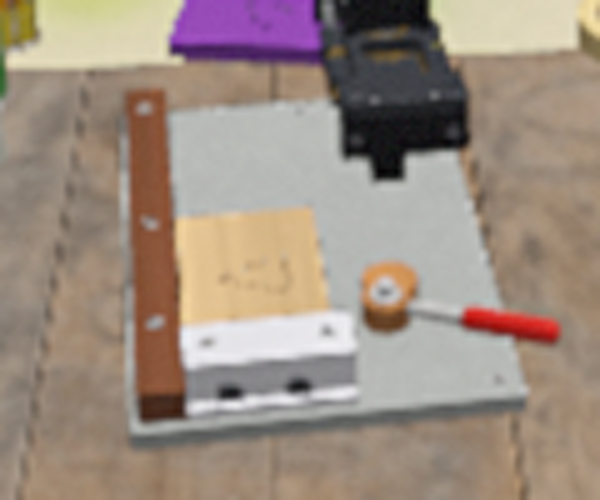

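```bash
python3 -m crank '[[0,0.08,0,0,0,0,-1],[0,0.103,0,0,0,0,-1],[0,0.103,0,0,0,0,-1],[0.03,0.103,0,0,0,0,-1],[0.05,0.103,0,0,0,0,-1],[0.06,0.103,0,0,0,0,-1],[0.068,0.103,0,0,0,0,-1],[0.073,0.103,0,0,0,0,-1],[0.078,0.103,0,0,0,0,-1],[0.078,0.103,0,0,0,0,-1]]'
python3 -c "
from h import *
rows([])"
```

```text
time: 13.48
position: [0.608, 0.0515, 0.0349]
tool_rot: [-0.706, -0.028, 0.031, 0.707]
ft_force: [-4.7, -1.5, 3.5]
grip_width: 0.0003
pos [0.608  0.0515 0.0349] jig [-0.0981 -0.1038] F [-4.7 -1.5  3.5] t 13.475 grip 0.0
```

```bash
python3 -m crank '[[0.004,0,0,0,0,0,-1],[0.004,0,0,0,0,0,-1],[0.004,0,0,0,0,0,-1],[-0.05,0,0,0,0,0,-1],[-0.06,-0.08,0,0,0,0,-1],[-0.06,-0.14,0,0,0,0,-1],[-0.2,-0.14,0.1,0,0,0,-1],[-0.24,-0.14,0.25,0,0,0,-1],[-0.24,-0.14,0.35,0,0,0,-1],[-0.24,-0.14,0.45,0,0,0,-1]]'
python3 -c "
from h import *
cv2.imwrite('pics/top9.png',vision.camera('top'));cv2.imwrite('pics/side9.png',vision.camera('side'));
rows([])
im=cv2.imread('pics/top9.png')
cv2.imwrite('pics/crop9.png',cv2.resize(im[140:240,240:380],None,fx=5,fy=5,interpolation=2))
im=cv2.imread('pics/side9.png')
cv2.imwrite('pics/scrop9.png',cv2.resize(im[170:270,240:360],None,fx=5,fy=5,interpolation=2))"
```

```text
time: 14.72
position: [0.4727, 0.2603, 0.1054]
tool_rot: [-0.706, -0.03, 0.028, 0.707]
ft_force: [1.6, 0.1, -0.5]
grip_width: 0.0003
pos [0.4724 0.2644 0.1055] jig [-0.2156  0.1196] F [-0.5 -0.9  1.3] t 14.825 grip 0.001
```

View pics/crop9.png

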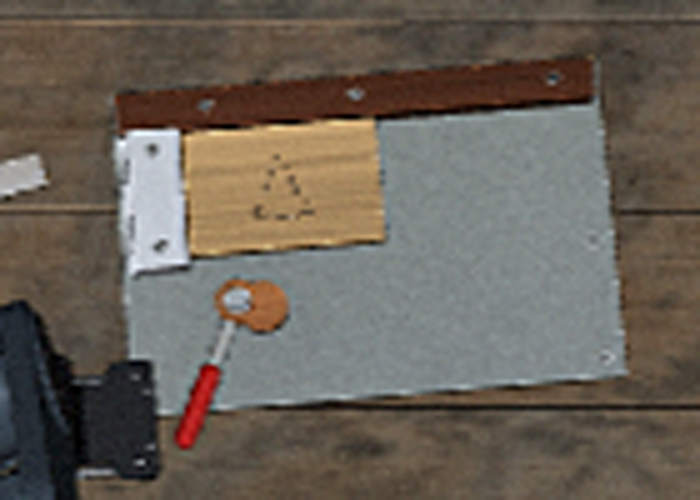

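View pics/scrop9.png

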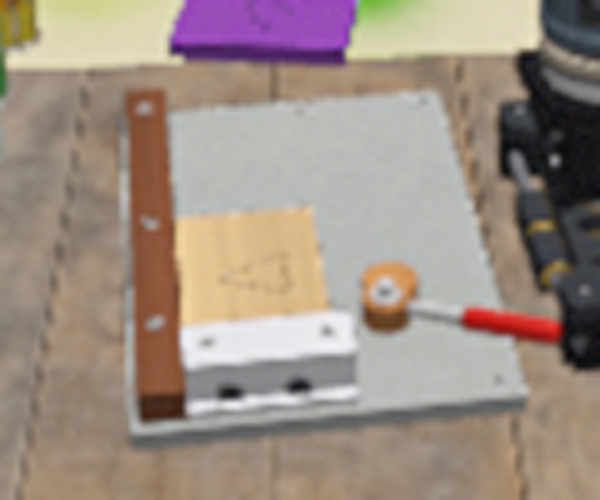

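```bash
cat > meas.py <<'E'
from h import *; import sys
im=cv2.imread(sys.argv[1]); hsv=cv2.cvtColor(im,cv2.COLOR_BGR2HSV)
def m(lo,hi): return cv2.inRange(hsv,np.array(lo),np.array(hi))
c=blobs(m((8,60,90),(28,180,255)),(274,160,330,193)); q,b=rect('top',c,.033)
print('board',np.array(q[0])/1000,q[1],q[2],'jig',wj(np.array(q[0])/1000).round(4)); print([wj(p/1000).round(4).tolist() for p in b])
g=m((0,150,80),(8,255,255))|m((172,150,80),(180,255,255))
c=blobs(g,(265,190,340,240)); q,b=rect('top',c,.032); 
P=np.array([ray('top',u,v,.032)[:2] for u,v in c[:,0].astype(float)]); j=np.array([wj(p) for p in P])
d=j-[-.1257,-.032]; 
cc=wj(np.array(q[0])/1000)-[-.1257,-.032]; print('grip world',q[0],q[1],'angle jig deg',np.degrees(np.arctan2(cc[1],cc[0]))%360,'r',np.linalg.norm(cc), 'spread',np.degrees(np.arctan2(d[:,1],d[:,0])).min(),np.degrees(np.arctan2(d[:,1],d[:,0])).max())
E
python3 meas.py pics/top9.png
```

```text
board [0.65744397 0.08977039] (89.50694274902344, 140.7613983154297) 4.9074883460998535 jig [-0.0457 -0.0697]
[[-0.0906, 0.0006], [-0.0902, -0.1402], [-0.0007, -0.1399], [-0.0011, 0.0008]]
grip world (499.33563232421875, 148.67308044433594) (15.090999603271484, 60.11482620239258) angle jig deg 154.8802097948639 r 0.08026261370270353 spread 147.14852821023086 161.24189589351684
```

```bash
cat > arc.py <<'E'
from h import *; import sys
P=np.array([-.1257,-.032]); u=lambda t:np.array([np.cos(np.radians(t)),np.sin(np.radians(t))])
o=robot.get_obs(); c=wj(o['position']); print('jig',c.round(4),'z',o['position'][2].round(4),'F',o['ft_force'].round(1),o['time'])
for t in range(150,266,8):
    for off in ((.035,) if t==150 else ())+(.015,):
        p=P+.085*u(t)+off*u(t-90); print(t,off,p.round(4),((p-c)/.5).round(3))
E
python3 arc.py; python3 -c "
from h import *
rows([])"
```

```text
jig [-0.2156  0.1196] z 0.1055 F [-0.5 -0.9  1.3] 14.825
150 0.035 [-0.1818  0.0408] [ 0.068 -0.158]
150 0.015 [-0.1918  0.0235] [ 0.048 -0.192]
158 0.015 [-0.1989  0.0137] [ 0.033 -0.212]
166 0.015 [-0.2045  0.0031] [ 0.022 -0.233]
174 0.015 [-0.2087 -0.0082] [ 0.014 -0.256]
182 0.015 [-0.2112 -0.02  ] [ 0.009 -0.279]
190 0.015 [-0.212 -0.032] [ 0.007 -0.303]
198 0.015 [-0.2112 -0.044 ] [ 0.009 -0.327]
206 0.015 [-0.2087 -0.0558] [ 0.014 -0.351]
214 0.015 [-0.2046 -0.0671] [ 0.022 -0.373]
222 0.015 [-0.1989 -0.0777] [ 0.033 -0.395]
230 0.015 [-0.1918 -0.0875] [ 0.048 -0.414]
238 0.015 [-0.1835 -0.0961] [ 0.064 -0.431]
246 0.015 [-0.174  -0.1036] [ 0.083 -0.446]
254 0.015 [-0.1635 -0.1096] [ 0.104 -0.458]
262 0.015 [-0.1524 -0.1141] [ 0.126 -0.467]
pos [0.4724 0.2644 0.1055] jig [-0.2156  0.1196] F [-0.5 -0.9  1.3] t 14.825 grip 0.001
```

```bash
python3 -m crank '[[0.07,0,-0.145,0,0,0,-1],[0.07,0,-0.145,0,0,0,-1],[0.07,0.08,-0.145,0,0,0,-1],[0.07,0.141,-0.145,0,0,0,-1],[0.07,0.141,-0.145,0,0,0,-1]]'
python3 arc.py
python3 -c "
from h import *
cv2.imwrite('pics/s10.png',cv2.resize(vision.camera('side')[170:290,240:400],None,fx=4,fy=4,interpolation=2))"
```

```text
time: 15.45
position: [0.5121, 0.1881, 0.0327]
tool_rot: [0.707, 0.027, -0.03, -0.706]
ft_force: [0.2, -0.2, 0.7]
grip_width: 0.0005
jig [-0.1824  0.0403] z 0.0327 F [ 0.2 -0.2  0.7] 15.45
150 0.035 [-0.1818  0.0408] [0.001 0.001]
150 0.015 [-0.1918  0.0235] [-0.019 -0.034]
158 0.015 [-0.1989  0.0137] [-0.033 -0.053]
166 0.015 [-0.2045  0.0031] [-0.044 -0.074]
174 0.015 [-0.2087 -0.0082] [-0.053 -0.097]
182 0.015 [-0.2112 -0.02  ] [-0.058 -0.121]
190 0.015 [-0.212 -0.032] [-0.059 -0.145]
198 0.015 [-0.2112 -0.044 ] [-0.058 -0.169]
206 0.015 [-0.2087 -0.0558] [-0.053 -0.192]
214 0.015 [-0.2046 -0.0671] [-0.044 -0.215]
222 0.015 [-0.1989 -0.0777] [-0.033 -0.236]
230 0.015 [-0.1918 -0.0875] [-0.019 -0.256]
238 0.015 [-0.1835 -0.0961] [-0.002 -0.273]
246 0.015 [-0.174  -0.1036] [ 0.017 -0.288]
254 0.015 [-0.1635 -0.1096] [ 0.038 -0.3  ]
262 0.015 [-0.1524 -0.1141] [ 0.06  -0.309]
```

View pics/s10.png

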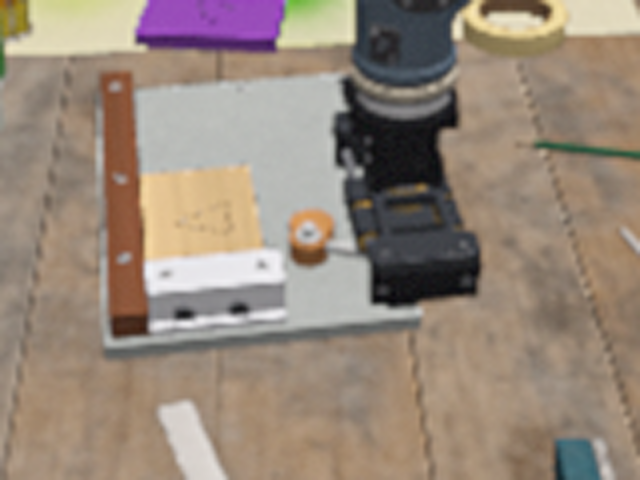

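```bash
python3 -m crank '[[-0.01,-0.004,-0.018,0,0,0,-1],[-0.019,-0.004,-0.034,0,0,0,-1],[-0.033,-0.004,-0.053,0,0,0,-1],[-0.044,-0.004,-0.074,0,0,0,-1],[-0.053,-0.004,-0.097,0,0,0,-1],[-0.058,-0.004,-0.121,0,0,0,-1]]'
python3 arc.py|sed -n '1p;6,30p'
python3 -c "
from h import *
cv2.imwrite('pics/s11.png',cv2.resize(vision.camera('side')[170:290,240:400],None,fx=4,fy=4,interpolation=2))
cv2.imwrite('pics/t11.png',cv2.resize(vision.camera('top')[140:240,240:380],None,fx=4,fy=4,interpolation=2))"
```

```text
time: 16.25
position: [0.4893, 0.1256, 0.0366]
tool_rot: [-0.706, -0.029, 0.029, 0.707]
ft_force: [1.1, 1.0, 0.2]
grip_width: 0.0007
jig [-0.2103 -0.0201] z 0.0366 F [1.1 1.  0.2] 16.25
174 0.015 [-0.2087 -0.0082] [0.003 0.024]
182 0.015 [-0.2112 -0.02  ] [-0.002  0.   ]
190 0.015 [-0.212 -0.032] [-0.003 -0.024]
198 0.015 [-0.2112 -0.044 ] [-0.002 -0.048]
206 0.015 [-0.2087 -0.0558] [ 0.003 -0.071]
214 0.015 [-0.2046 -0.0671] [ 0.011 -0.094]
222 0.015 [-0.1989 -0.0777] [ 0.023 -0.115]
230 0.015 [-0.1918 -0.0875] [ 0.037 -0.135]
238 0.015 [-0.1835 -0.0961] [ 0.054 -0.152]
246 0.015 [-0.174  -0.1036] [ 0.073 -0.167]
254 0.015 [-0.1635 -0.1096] [ 0.093 -0.179]
262 0.015 [-0.1524 -0.1141] [ 0.116 -0.188]
```

View pics/s11.png

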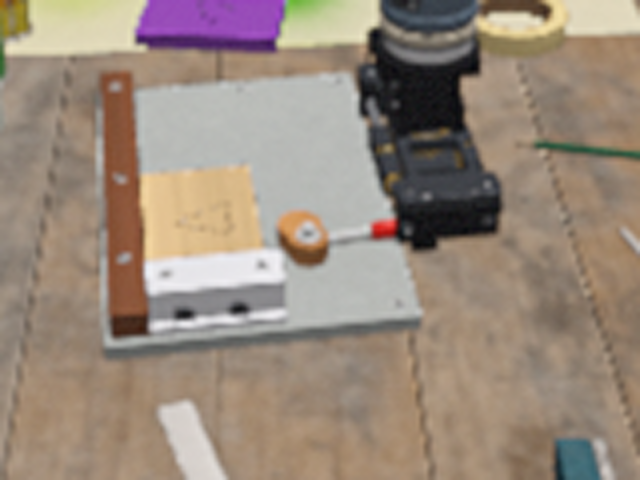

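View pics/t11.png

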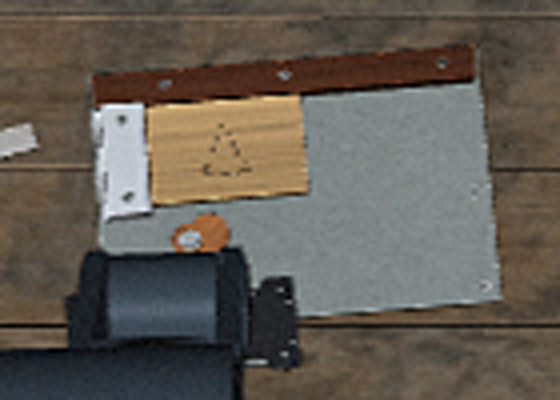

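```bash
python3 -m crank '[[-0.003,0.002,-0.024,0,0,0,-1],[-0.002,0.002,-0.048,0,0,0,-1],[0.003,0.002,-0.071,0,0,0,-1],[0.011,0.002,-0.094,0,0,0,-1],[0.023,0.002,-0.115,0,0,0,-1],[0.037,0.002,-0.135,0,0,0,-1],[0.054,0.002,-0.152,0,0,0,-1],[0.063,0.002,-0.16,0,0,0,-1]]'
python3 arc.py|sed -n '1p;13,30p'
python3 -c "
from h import *
cv2.imwrite('pics/s12.png',cv2.resize(vision.camera('side')[170:290,240:400],None,fx=4,fy=4,interpolation=2))"
```

```text
time: 17.35
position: [0.5283, 0.0486, 0.0355]
tool_rot: [0.707, 0.029, -0.029, -0.706]
ft_force: [-0.8, 1.3, -0.1]
grip_width: 0.0006
jig [-0.1778 -0.1   ] z 0.0355 F [-0.8  1.3 -0.1] 17.35
230 0.015 [-0.1918 -0.0875] [-0.028  0.025]
238 0.015 [-0.1835 -0.0961] [-0.011  0.008]
246 0.015 [-0.174  -0.1036] [ 0.008 -0.007]
254 0.015 [-0.1635 -0.1096] [ 0.028 -0.019]
262 0.015 [-0.1524 -0.1141] [ 0.051 -0.028]
```

View pics/s12.png

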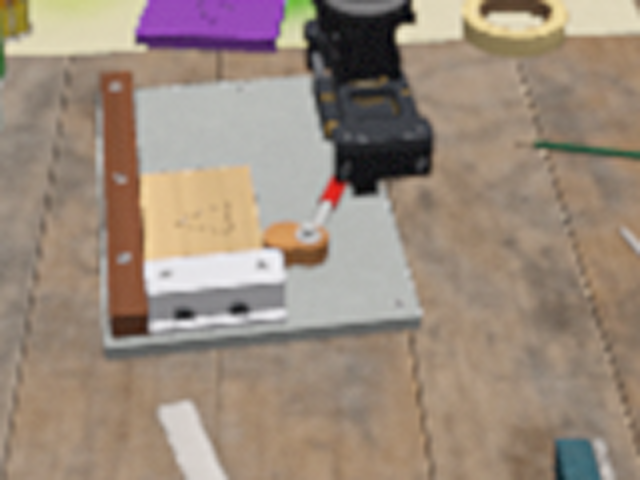

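```bash
python3 -m crank '[[0.01,0,-0.007,0,0,0,-1],[0.02,0,-0.013,0,0,0,-1],[0.03,0,-0.018,0,0,0,-1],[0.04,0,-0.02,0,0,0,-1],[0.05,0,-0.022,0,0,0,-1],[0.055,0,-0.022,0,0,0,-1],[0.055,0,-0.022,0,0,0,-1]]'
python3 arc.py|sed -n '1p;15,30p'
python3 -c "
from h import *
cv2.imwrite('pics/s13.png',cv2.resize(vision.camera('side')[170:290,240:400],None,fx=4,fy=4,interpolation=2))"
```

```text
time: 18.27
position: [0.5505, 0.0408, 0.035]
tool_rot: [-0.706, -0.025, 0.034, 0.707]
ft_force: [-9.3, -0.8, 5.2]
grip_width: 0.0003
jig [-0.1563 -0.1097] z 0.035 F [-9.3 -0.8  5.2] 18.275
246 0.015 [-0.174  -0.1036] [-0.035  0.012]
254 0.015 [-0.1635 -0.1096] [-0.014  0.   ]
262 0.015 [-0.1524 -0.1141] [ 0.008 -0.009]
```

View pics/s13.png

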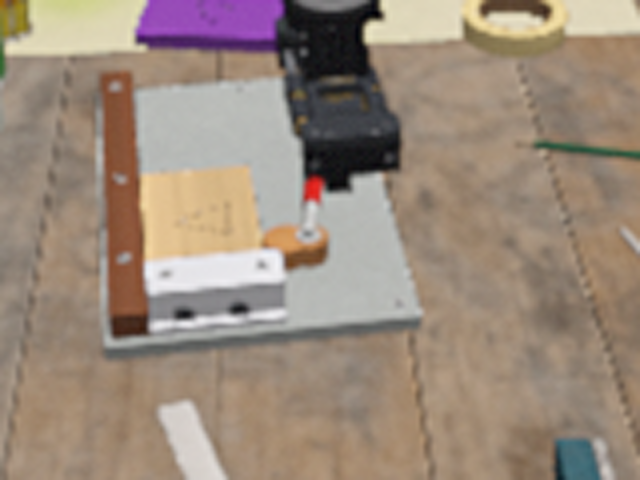

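```bash
python3 -m crank '[[0.005,0,0,0,0,0,-1],[0.01,0,0,0,0,0,-1],[0.01,0,0,0,0,0,-1]]'
python3 arc.py|sed -n '1p'
python3 -m crank '[[0.005,0,0,0,0,0,-1],[0.01,0,0,0,0,0,-1],[0.01,0,0,0,0,0,-1]]'
python3 arc.py|sed -n '1p'
python3 -c "
from h import *
cv2.imwrite('pics/s14.png',cv2.resize(vision.camera('side')[170:290,240:400],None,fx=4,fy=4,interpolation=2))"
```

```text
time: 18.7
position: [0.5509, 0.0409, 0.0348]
tool_rot: [-0.706, -0.022, 0.038, 0.707]
ft_force: [-16.2, -2.4, 11.3]
grip_width: 0.0005
jig [-0.1559 -0.1096] z 0.0348 F [-16.2  -2.4  11.3] 18.7
time: 19.08
position: [0.5514, 0.041, 0.0347]
tool_rot: [-0.706, -0.019, 0.042, 0.707]
ft_force: [-22.0, -6.0, 17.0]
grip_width: 0.0003
jig [-0.1554 -0.1095] z 0.0347 F [-22.  -6.  17.] 19.075
```

View pics/s14.png

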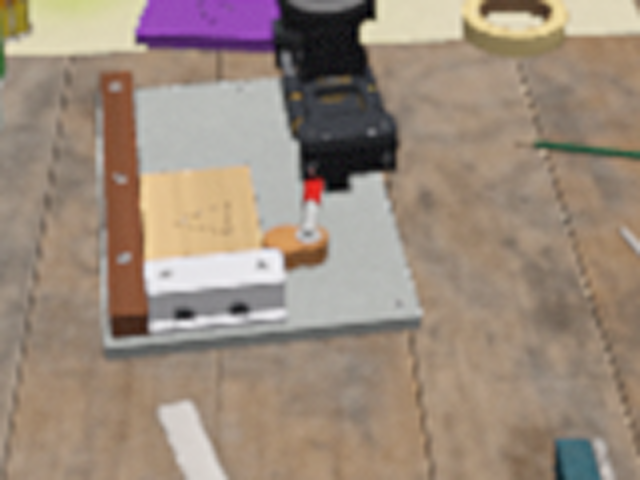

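```bash
python3 -m crank '[[-0.02,0,0,0,0,0,-1],[-0.06,0,0,0,0,0,-1],[-0.08,-0.08,0,0,0,0,-1],[-0.08,-0.16,0,0,0,0,-1],[-0.1,-0.2,0.1,0,0,0,-1],[-0.12,-0.2,0.22,0,0,0,-1],[-0.12,-0.2,0.34,0,0,0,-1],[-0.12,-0.2,0.44,0,0,0,-1],[-0.12,-0.2,0.44,0,0,0,-1],[-0.12,-0.2,0.44,0,0,0,-1]]'
python3 -c "
from h import *
im=vision.camera('top');cv2.imwrite('pics/top15.png',im)
cv2.imwrite('pics/crop15.png',cv2.resize(im[140:240,240:380],None,fx=5,fy=5,interpolation=2)); cv2.imwrite('pics/s15.png',vision.camera('side'))"
python3 meas.py pics/top15.png
```

```text
time: 20.38
position: [0.4885, 0.2553, 0.1357]
tool_rot: [0.707, 0.03, -0.029, -0.706]
ft_force: [-0.3, -1.0, 0.3]
grip_width: 0.0003
board [0.6535473  0.08951841] (97.64060974121094, 140.35948181152344) 4.534806728363037 jig [-0.0496 -0.0696]
[[-0.0981, 0.0007], [-0.0986, -0.1396], [-0.001, -0.14], [-0.0005, 0.0004]]
grip world (566.8527221679688, 41.62397766113281) (53.218536376953125, 14.311513900756836) angle jig deg 259.6845265046465 r 0.07947432275892476 spread -106.86971887473625 -95.15848363083529
```

View pics/crop15.png

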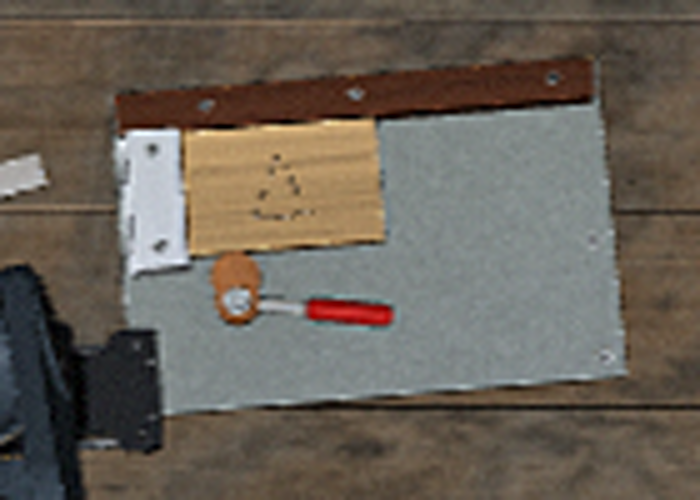

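View pics/s15.png

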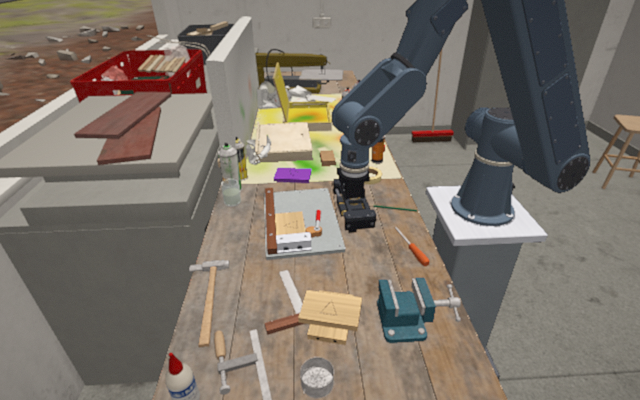

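The lever is at about 259.7° of 260°. The board's fence edge reads x = -0.5 to -1.0 mm along its length and its block end y = +0.4 to +0.7 mm, which is flush within measuring error. The orange cam touches the board in the picture, which inflates the width reading to 97 mm. The arm is clear, so I am handing in.

```bash
python3 -c "
from rig import robot
print(robot.hand_in())"
```

```text
the job is handed in; nothing more can be done
None
```

The board is home against the fence and the drill block, and the cam lever is clamped at its right-hand stop. I handed the job in at about 20.5 s of the 64 s allowed.

- **Board:** I pushed it to the fence, slid it along to the block, then pressed its near edge to the fence again, all with the lever still open. Before clamping it measured jig (-0.0457, -0.0697) m against the target (-0.045, -0.070), with less than 0.2° of skew. After clamping, its fence edge and block end still read flush to about 1 mm, which is the limit of the camera.
- **Lever:** I swung it round to about 259.7° of 260°. It did not move further under a 22 N push, so I took it to be at the stop.
- **Disagreeing check:** The final board width read 97 mm instead of 90 mm, because the colour mask merged the board with the wooden cam touching it. I relied on the board's other edges for the final check.
- **Bystanders:** They look unmoved in the last side picture, though I did not measure them. The gripper was clear of everything at hand-in.

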